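# Rock the worn pin and reject it

### The job

Two headed pins stand in the bores of the steel block; the one with the thinner shank is worn and sits loose. Take hold of it and, with its foot still in the bore, rock it along the block first to the robot's left and then to its right, so that it swings clearly (about a centimetre) each way; then lift it out and leave it in the empty storage bin. Leave the thicker pin standing in its bore.

Things in the scene. Friction and masses are not known exactly. Their poses are not given: they have to be found in the camera images.
- worn_pin: worn pin, dark steel, upright in either bore, loose, 0.2 kg: shank 16 mm dia, 104 mm long; head 22 mm dia, 12 mm tall, on top. Origin on the axis 80 mm above the foot, 24 mm under the head, 40 mm above the block's top: grip here. z to the head. The origin can swing about 15 mm each way in the bore; gripped with fingers closing along the block's x, the pin pivots between them as they move along y
- sound_pin: the sound pin, which stays: same length, but its shank is 24 mm and its head 32 mm in diameter; it has only 1 mm of play to each side. It stands in the other bore. Origin on its axis, 80 mm above the foot, z to the head
- block: fixed steel block, 80 mm (x) by 190 mm (y) by 50 mm high, y roughly to the robot's left (turned up to 20 degrees). Two round upright bores, 26 mm dia, 40 mm deep, at x = 0, y = +55 and -55 mm. Origin: centre of its underside, on the bench; z up
- reject_bin: reject bin: empty, open, dark grey, blank white label on the front, fixed; 240 mm (x) by 160 mm (y) by 60 mm high, walls and floor 5 mm. Left or right of the block; a like bin full of bushes stands on the other side. Origin: centre of its underside, on the bench; z up
Not all that is in view belongs to the job. Leave any purple look-alike of the worn_pin alone. Leave any white look-alike of the sound_pin alone.

How it is judged:
By the outcome, as a careful person would: the job done as asked, in the order asked, and still so for the second after the job is handed in, with the robot touching nothing.
It also fails if it takes over 48 s, if anything falls off the work surface, if the arm or the gripper's body presses on something with over 40 N, if the wrist force passes 120 N, or if a joint passes its speed limit or range.

### The arm

A 7-joint arm with a two-finger parallel gripper is mounted at the origin on the work surface. World frame = base frame: x ahead of the robot, y to its left, z up, the work surface at z = 0. Lengths are in m, angles in rad, forces in N, time in s.
With the tool pointing down it reaches from about 0.35 to 0.9 m from the base axis. Payload 19.9 kg.
Tool frame: the origin (TCP) lies between the finger pads; the fingertips stand 17 mm ahead of it and the grasp point (between the pads) lies 2 mm behind it; z points along the fingers, y is the direction in which the jaws open and shut (so a half turn about z gives the same grasp; the last joint's range is limited). The gripper opens to 94 mm and grips with 3 to 60 N. Pads are 16 mm wide; open, the fingers measure 119 mm over their backs; the gripper's body (75 mm by 177 mm) begins 78 mm behind the grasp point.
Start: joints at [1.071, 0.417, -0.01, 1.614, 0.005, 1.111, -0.053], TCP at [0.276, -0.561, 0.222] pointing down, gripper open.
Joint ranges: [-2.81, 2.81], [-0.39, 2.02], [-1.27, 1.25], [0.06, 2.57], [-1.19, 4.33], [0.19, 2], [-2.82, 2.82]. Speed limits (rad/s): [1.89, 1.89, 2.39, 2.39, 3.01, 3.01, 3.01].

### API

Orientations are given as a unit quaternion [w, x, y, z].
In Python, from rig import bot, vision gives the robot as it stands. The module is installed in compiled form; this text tells all that it offers.
- The arm moves only by the shell command python3 -m inch 'ROWS' [FORCE]. ROWS is a JSON object of lists of equal length, an entry for each row: "dp": the shift along the tool's x, y, z in m, a list of three; "angular": the turn, a rotation vector about the tool's x, y, z in rad, a list of three; "claw": the closure in counts, from 0 (fully open) to 255 (shut). In form: {"dp": [[dx, dy, dz], ...], "angular": [[ax, ay, az], ...], "claw": [claw, ...]}. A call has 1 to 12 rows; each row shifts and turns the pose as measured when the row begins, along the tool's axes as they then stand; what a row does not reach is not made up. A row lasts 1/10 s, in which the tool goes at most 50 mm and 8.59 degrees, less where a joint would pass 70% of its speed; a pose out of reach is approached as far as the arm can. A call is refused whole if a number of a shift passes 0.05 or a number of a turn 0.15, either way. A call with a gripper value outside its range is refused whole. The fingers move at their own pace and stop on an object; FORCE is the grip in N (left out, the last holds). Time passes only in rows, so rows that do not move let the fingers close. It gives the time, the measured TCP pose, the force and the opening at its end, in the units of the state.
- bot.get_obs(): the state, without advancing time (a new reading comes with each control period).
- vision.get_image(name): name is "side" or "top"; returns a dict with "color" (384x512x3 uint8, blue, green, red), "range_z" (384x512 float32, m along the optical axis (not along the pixel's ray), 0 where there is no reading), "fov_y" (degrees; the focal length in pixels is half the picture's height over the tangent of half this angle, whatever the lens; pixels are square), "cx", "cy" (the principal point, pixels), "rvec" (rotation vector, rad) and "tvec" (3), from world to camera coordinates, as OpenCV has them. Camera axes: x right, y down, z forward; pixel columns grow to the right and rows downward; lengths in m; the calibration is good to about 2 mm. A picture is of the moment at which its call begins.
- bot.sign_off(): hands the job in, once; it reports no verdict.
The state is a dict: "t": time; "q": joint angles; "qd": joint speeds; "tau": joint torques, N m; "tool_pos": TCP position; "tool_rot": TCP orientation; "force": force on the tool from outside, world axes, zero at the start; "moment": the same for the moment, N m; "width": finger opening in m.
Only numpy, scipy, OpenCV 4.12 (cv2) and the standard library are available. Lean on these libraries where they do the work, as an engineer would, in place of code of your own. Each camera call takes 0.05 s, during which the arm holds its last target. There are 200 camera calls.

## Working session

There is one attempt and no reset: what is moved stays moved. The work goes in short steps, Python scripts to look and compute and a shell command to move; the robot and the scene stay as the last step left them, time stands still between calls to the robot, and variables do not carry over. Pictures are saved under pics/ and viewed, about 8 in all and at most 12, crops included, and the job is handed in when it is done.

```bash
mkdir -p pics; cat > h.py <<'E'
import numpy as np, cv2
from rig import bot, vision
def grab(n,tag):
    d=vision.get_image(n); cv2.imwrite(f'pics/{tag}.png',d['color']); np.savez(f'pics/{tag}.npz',**d); return d
def load(tag): return dict(np.load(f'pics/{tag}.npz'))
def world(d,u,v,z=None,Z=None):
    # z: depth along axis; Z: intersect with world height Z
    f=192/np.tan(np.radians(float(d['fov_y']))/2)
    R=cv2.Rodrigues(d['rvec'])[0]; t=d['tvec'].reshape(3)
    r=np.stack([(np.asarray(u)-d['cx'])/f,(np.asarray(v)-d['cy'])/f,np.ones_like(np.asarray(u,float))],-1)
    c=-R.T@t; w=r@R
    if Z is not None: return c+w*((Z-c[2])/w[...,2])[...,None]
    return c+w*np.asarray(z)[...,None]
def cloud(d):
    v,u=np.mgrid[:384,:512]; return world(d,u,v,d['range_z'])
E
python3 - <<'E'
from h import *
a=grab('top','top0');b=grab('side','side0')
print({k:a[k] for k in a if k not in('color','range_z')});print(bot.get_obs())
cv2.imwrite('pics/both0.png',cv2.resize(np.vstack([a['color'],b['color']]),(400*2,600)) if 0 else np.vstack([a['color'],b['color']])[:,:])
E
```

```text
{'fov_y': 43.45428568595564, 'cx': 263.45053024854036, 'cy': 189.5605202593272, 'rvec': array([ 2.15109001, -2.12425984,  0.21072264]), 'tvec': array([-0.00957412,  0.49416113,  1.0021964 ])}
{'t': 0.1, 'q': array([ 1.07149333,  0.41791939, -0.01029269,  1.61412251,  0.00466931,
        1.1107132 , -0.0530172 ]), 'qd': array([-7.34099360e-05, -1.29983358e-03,  2.48437130e-04, -5.93488847e-04,
        7.01459123e-04,  6.76764791e-04,  1.73373296e-03]), 'tau': array([ 1.03220791e-03, -8.52584410e+01,  6.40292186e-01, -4.26693749e+01,
       -4.89155680e-02,  1.64232741e-02,  6.99836306e-06]), 'tool_pos': array([ 0.27608221, -0.56034558,  0.2218811 ]), 'tool_rot': array([-5.46194731e-04,  9.73919741e-01,  2.26892075e-01, -1.60312015e-04]), 'force': array([0.17149644, 0.16533659, 0.08689661]), 'moment': array([0.02270199, 0.02286761, 0.0351252 ]), 'width': 0.09388441682774791}
```

View pics/top0.png

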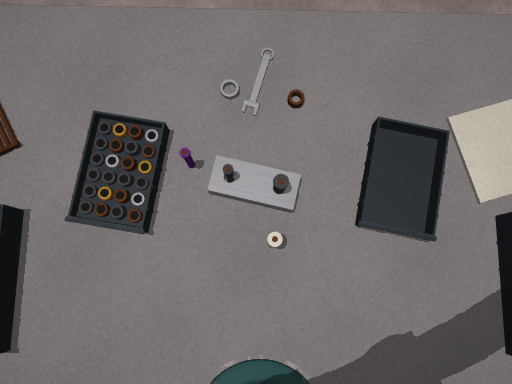

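View pics/side0.png

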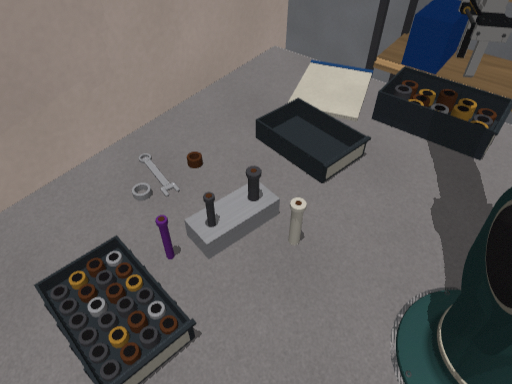

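Top view: block at about (254,183), with a thin-headed pin at (229,170) and a thicker one at (281,184). The empty bin is on the right at (403,178), and the bin of bushes is on the left at (120,170). Candidates for the worn pin: the dark thin pin (229,170), the purple look-alike (187,158), the thick dark pin (281,184) and the white one (275,240). The dark thin pin in the left bore fits the description. I'll confirm it in a crop and measure.

```bash
python3 - <<'E'
from h import *
a=load('top0');b=load('side0')
A=cv2.resize(a['color'][140:225,170:310],None,fx=5,fy=5,interpolation=2)
cv2.imwrite('pics/crop0.png',A)
P=cloud(a);Q=cloud(b)
def top(P,img):
    m=(P[...,2]>.042)&(P[...,2]<.058)&(P[...,0]>.3)&(P[...,0]<.8)&(abs(P[...,1])<.2)
    return m
for n,d,C in(('top',a,P),('side',b,Q)):
    m=top(C,d['color']); 
    k,l,s,c=cv2.connectedComponentsWithStats(m.astype(np.uint8))
    i=1+np.argmax(s[1:,4]); pts=C[l==i]
    r=cv2.minAreaRect(pts[:,:2].astype(np.float32)); print(n,'block',r,cv2.boxPoints(r).round(4).tolist(),pts[:,2].mean())
    # heads
    m=(C[...,2]>.095)&(C[...,2]<.14)&(C[...,0]>.3)&(C[...,0]<.8)&(abs(C[...,1])<.25)
    k,l,s,c=cv2.connectedComponentsWithStats(m.astype(np.uint8))
    for i in range(1,k):
        if s[i,4]>8:
            p=C[l==i]; h=p[p[:,2]>p[:,2].max()-.006]; print(c[i].round(1),s[i,4],'zmax',p[:,2].max().round(4),'top mean',h.mean(0).round(4),'mid',((h.max(0)+h.min(0))/2).round(4),np.ptp(h,0).round(4))
    m=(C[...,2]>.05)&(C[...,2]<.075)&(C[...,1]<-.2)&(C[...,1]>-.5)&(C[...,0]>.3)&(C[...,0]<.85)
    k,l,s,c=cv2.connectedComponentsWithStats(m.astype(np.uint8));i=1+np.argmax(s[1:,4])
    print('bin',cv2.minAreaRect(C[l==i][:,:2].astype(np.float32)),C[l==i][:,2].max())
print(world(a,[229,281,275,187],[170,184,240,152],Z=.1))
E
```

```text
top block ((0.5103006958961487, 0.017357341945171356), (0.19000305235385895, 0.08119837939739227), 77.53875732421875) [[0.45019999146461487, -0.066600002348423], [0.5293999910354614, -0.08420000225305557], [0.5703999996185303, 0.10140000283718109], [0.4912000000476837, 0.11890000104904175]] 0.047972917245018884
[184.7 152.6] 94 zmax 0.1174 top mean [0.557  0.1605 0.1144] mid [0.5568 0.1603 0.1146] [0.0208 0.0189 0.0056]
[227.6 169. ] 94 zmax 0.1282 top mean [0.5218 0.0711 0.1245] mid [0.5219 0.0711 0.1253] [0.0194 0.0184 0.0058]
[280.5 181.3] 200 zmax 0.1291 top mean [ 0.4983 -0.0353  0.1249] mid [ 0.4976 -0.0359  0.1262] [0.0295 0.0302 0.006 ]
[274.5 238.8] 201 zmax 0.1191 top mean [ 0.383  -0.0254  0.1148] mid [ 0.3831 -0.0251  0.1161] [0.0299 0.0299 0.006 ]
bin ((0.524403989315033, -0.31044983863830566), (0.1687098890542984, 0.2485160529613495), 78.70462799072266) 0.06416521514192186
side block ((0.5118091106414795, 0.01649576425552368), (0.19178740680217743, 0.08285000920295715), 77.6172103881836) [[0.45080000162124634, -0.06830000132322311], [0.5317000150680542, -0.0860999971628
[... 161 characters left out ...]
-0.0354  0.1272] mid [ 0.5    -0.0365  0.1268] [0.0315 0.0301 0.0059]
[208.9 199.7] 165 zmax 0.1297 top mean [0.5221 0.0715 0.1269] mid [0.5225 0.0697 0.1269] [0.0219 0.0219 0.0057]
[297.9 205.3] 242 zmax 0.1197 top mean [ 0.383  -0.0237  0.1171] mid [ 0.3833 -0.0249  0.1167] [0.0298 0.0339 0.0059]
[161.6 221.3] 147 zmax 0.1205 top mean [0.5577 0.1611 0.1171] mid [0.5587 0.1603 0.1177] [0.0218 0.022  0.0054]
bin ((0.5255110263824463, -0.30966705083847046), (0.16796153783798218, 0.24952192604541779), 78.83200073242188) 0.06499766322051603
[[ 0.52420269  0.0692624   0.1       ]
 [ 0.49635271 -0.038325    0.1       ]
 [ 0.38124069 -0.0267118   0.1       ]
 [ 0.56107821  0.15717226  0.1       ]]
```

View pics/crop0.png

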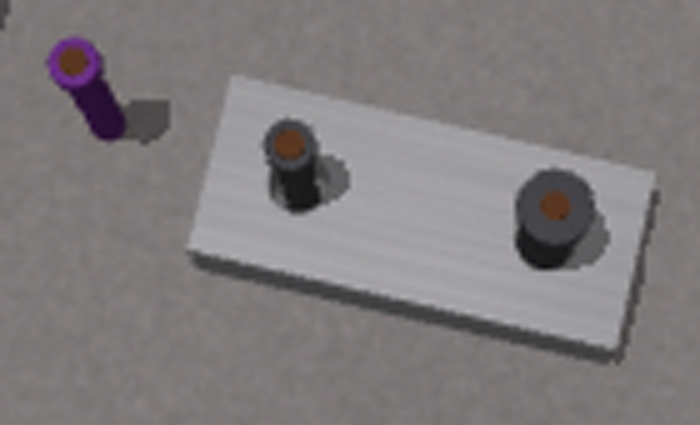

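The crop confirms it: the slim dark pin in the left bore is at crop (290,145), i.e. full-picture (228,169). The purple look-alike stands off the block, and the thicker pin is in the right bore. Block yaw is about −12.5°, the worn pin is at (0.522,0.071), and the empty bin is centred at about (0.525,−0.310). Now moving.

```bash
cat > go.py <<'E'
import sys
from h import *
from scipy.spatial.transform import Rotation as Ro
# usage: go.py x y z heading_deg [tilt]: remaining shift in tool axes and turn
def st():
    o=bot.get_obs(); w=o['tool_rot']; return o,Ro.from_quat([w[1],w[2],w[3],w[0]])
o,R=st(); a=list(map(float,sys.argv[1:]))
T=Ro.from_euler('z',a[3],degrees=True)*Ro.from_euler('x',np.pi)
if len(a)>4: T=T*Ro.from_euler('y',a[4],degrees=True)
print('t',round(o['t'],2),'pos',o['tool_pos'].round(4),'w',round(o['width'],4),'F',o['force'].round(1),'q',o['q'].round(2))
print('dp',R.inv().apply(np.array(a[:3])-o['tool_pos']).round(4),'ang',(R.inv()*T).as_rotvec().round(4))
E
python3 -m inch '{"dp":[[0.031,-0.0286,0],[0.031,-0.0286,0],[0.031,-0.0286,0],[0.031,-0.0286,0],[0.031,-0.0286,0],[0.031,-0.0286,0],[0.031,-0.0286,0],[0.031,-0.0286,0],[0.031,-0.0286,0],[0.031,-0.0286,0],[0.031,-0.0286,0],[0.031,-0.0286,0]],"angular":[[0,0,0],[0,0,0],[0,0,0],[0,0,0],[0,0,0],[0,0,0],[0,0,0],[0,0,0],[0,0,0],[0,0,0],[0,0,0],[0,0,0]],"claw":[0,0,0,0,0,0,0,0,0,0,0,0]}' 15; python3 go.py .5225 .071 .222 77.5
```

```text
t: 1.3
tool_pos: [0.4602, -0.0741, 0.2192]
tool_rot: [-0.001, 0.975, 0.222, -0.002]
force: [1.6, -0.4, 0.7]
width: 0.0939
t 1.3 pos [ 0.4602 -0.0741  0.2192] w 0.0939 F [ 1.6 -0.4  0.7] q [ 0.42  0.15 -0.36  1.98  0.06  1.02 -1.09]
dp [ 0.119  -0.1037 -0.0029] ang [-0.0047  0.0019 -0.9039]
```

```bash
python3 -m inch '{"dp":[[0.04,-0.034,0],[0.04,-0.034,0],[0.036,-0.032,0],[0,0,0],[0,0,0],[0,0,0],[0,0,0],[0,0,0],[0,0,0],[0,0,0],[0,0,0],[0,0,0]],"angular":[[0,0,0],[0,0,0],[0,0,0],[0,0,-0.13],[0,0,-0.13],[0,0,-0.13],[0,0,-0.13],[0,0,-0.13],[0,0,-0.13],[0,0,-0.12],[0,0,0],[0,0,0]],"claw":[0,0,0,0,0,0,0,0,0,0,0,0]}'; python3 go.py .5225 .071 .222 77.5
```

```text
t: 2.5
tool_pos: [0.5186, 0.0729, 0.2167]
tool_rot: [-0.004, 0.769, 0.639, -0.002]
force: [-0.2, -0.1, -1.0]
width: 0.0942
t 2.5 pos [0.5186 0.0729 0.2167] w 0.0942 F [-0.2 -0.1 -1. ] q [ 0.31  0.3  -0.6   1.85  0.18  1.06 -0.55]
dp [-0.0012  0.0041 -0.0053] ang [-0.0098 -0.002   0.0333]
```

```bash
python3 -m inch '{"dp":[[-0.0012,0.004,0],[0,0,0.012],[0,0,0.02],[0,0,0.02],[0,0,0.02],[0,0,0.015],[0,0,0],[0,0,0]],"angular":[[-0.01,-0.002,0.033],[0,0,0],[0,0,0],[0,0,0],[0,0,0],[0,0,0],[0,0,0],[0,0,0]],"claw":[0,0,0,0,0,0,0,0]}'; python3 go.py .5225 .071 .088 77.5
```

```text
t: 3.3
tool_pos: [0.5203, 0.0713, 0.1225]
tool_rot: [-0.001, 0.784, 0.62, -0.001]
force: [-0.2, -0.7, 0.1]
width: 0.094
t 3.3 pos [0.5203 0.0713 0.1225] w 0.094 F [-0.2 -0.7  0.1] q [ 0.26  0.42 -0.55  1.93  0.28  0.87 -0.67]
dp [0.0003 0.0023 0.0345] ang [-0.0031  0.0007 -0.0147]
```

```bash
python3 -m inch '{"dp":[[0,0.002,0.012],[0,0,0.012],[0,0,0.011],[0,0,0],[0,0,0]],"angular":[[0,0,-0.015],[0,0,0],[0,0,0],[0,0,0],[0,0,0]],"claw":[0,0,0,0,0]}'; python3 go.py .5225 .071 .088 77.5
python3 - <<'E'
from h import *
a=grab('side','s1'); cv2.imwrite('pics/s1c.png',cv2.resize(a['color'][100:270,120:320],None,fx=3.5,fy=3.5,interpolation=2))
E
```

```text
t: 3.8
tool_pos: [0.5228, 0.0708, 0.0853]
tool_rot: [-0.001, 0.78, 0.626, -0.001]
force: [-0.9, -0.0, 0.0]
width: 0.094
t 3.8 pos [0.5228 0.0708 0.0853] w 0.094 F [-0.9 -0.   0. ] q [ 0.24  0.48 -0.53  1.95  0.33  0.8  -0.69]
dp [ 0.0001 -0.0003 -0.0027] ang [-0.0018  0.0004  0.0005]
```

View pics/s1c.png

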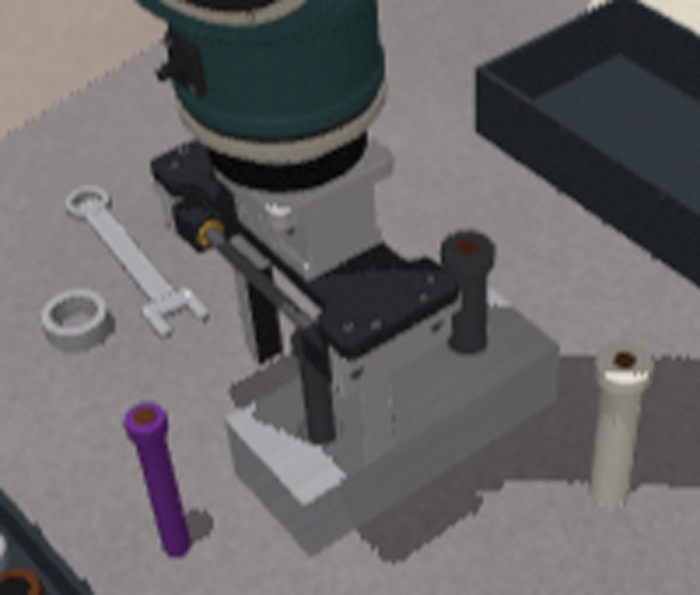

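The worn pin (crop (320,385)) stands between the open fingers. The sound, purple and white pins are clear. Closing.

```bash
python3 -m inch '{"dp":[[0,0,-0.0025],[0,0,0],[0,0,0],[0,0,0],[0,0,0],[0,0,0],[0,0,0],[0,0,0],[0,0,0],[0,0,0]],"angular":[[0,0,0],[0,0,0],[0,0,0],[0,0,0],[0,0,0],[0,0,0],[0,0,0],[0,0,0],[0,0,0],[0,0,0]],"claw":[255,255,255,255,255,255,255,255,255,255]}' 15; python3 go.py .5225 .071 .088 77.5
```

```text
t: 4.85
tool_pos: [0.5235, 0.0708, 0.0894]
tool_rot: [0.0, 0.78, 0.626, 0.0]
force: [-0.5, -0.1, 0.9]
width: 0.0213
t 4.85 pos [0.5235 0.0708 0.0894] w 0.0213 F [-0.5 -0.1  0.9] q [ 0.24  0.47 -0.53  1.95  0.33  0.8  -0.69]
dp [-0.     -0.001   0.0014] ang [ 0.0003 -0.      0.0002]
```

```bash
python3 -m inch '{"dp":[[0,0,0.001],[0,0,0],[0,0,0],[0,0,0]],"angular":[[0,0,0],[0,0,0],[0,0,0],[0,0,0]],"claw":[255,255,255,255]}' 15; python3 go.py .5225 .071 .088 77.5
```

```text
t: 5.25
tool_pos: [0.5244, 0.0712, 0.0893]
tool_rot: [0.001, 0.78, 0.626, 0.001]
force: [-0.5, 0.4, 1.8]
width: 0.0213
t 5.25 pos [0.5244 0.0712 0.0893] w 0.0213 F [-0.5  0.4  1.8] q [ 0.24  0.47 -0.53  1.95  0.33  0.8  -0.69]
dp [-0.0006 -0.0018  0.0013] ang [ 0.0022 -0.0006  0.0004]
```

```bash

python3 - <<'E'
from h import *
a=grab('side','s2'); t=grab('top','t2')
A=cv2.resize(a['color'][165:245,170:270],None,fx=6,fy=6,interpolation=2)
B=cv2.resize(t['color'][140:210,190:300],None,fx=2,fy=2,interpolation=2)
A[:B.shape[0],-B.shape[1]:]=B
cv2.imwrite('pics/s2c.png',A)
E
```

```text
(no output)
```

View pics/s2c.png

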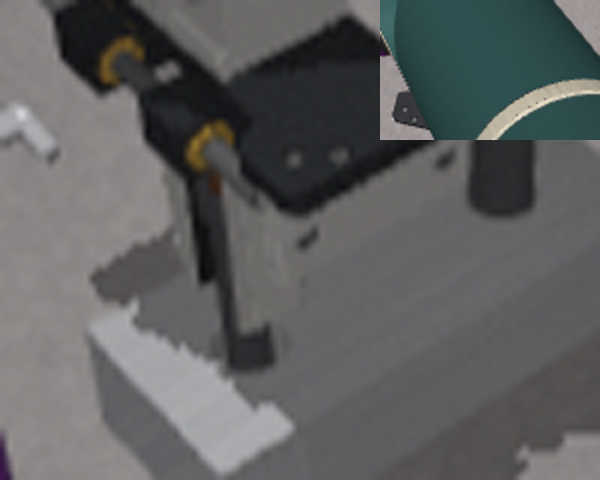

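Width reads 21.3 mm, not 16, so the finger may be bearing on the head. I'll open slightly, go 8 mm lower and re-close to check.

```bash
python3 -m inch '{"dp":[[0,-0.0015,0],[0,0,0.002],[0,0,0.004],[0,0,0.004],[0,0,0],[0,0,0],[0,0,0],[0,0,0],[0,0,0],[0,0,0],[0,0,0],[0,0,0]],"angular":[[0,0,0],[0,0,0],[0,0,0],[0,0,0],[0,0,0],[0,0,0],[0,0,0],[0,0,0],[0,0,0],[0,0,0],[0,0,0],[0,0,0]],"claw":[160,160,160,160,160,255,255,255,255,255,255,255]}' 15; python3 go.py .5225 .071 .082 77.5
```

```text
t: 6.55
tool_pos: [0.5225, 0.0714, 0.0779]
tool_rot: [0.0, 0.78, 0.626, 0.001]
force: [-0.3, -0.3, -1.1]
width: 0.021
t 6.55 pos [0.5225 0.0714 0.0779] w 0.021 F [-0.3 -0.3 -1.1] q [ 0.23  0.49 -0.52  1.96  0.34  0.78 -0.7 ]
dp [-0.0004  0.0001 -0.0041] ang [ 0.0014 -0.0005  0.0003]
```

```bash
python3 -m inch '{"dp":[[0,0,-0.004],[0,0,0],[0,0,0],[0,0,0]],"angular":[[0,0,0],[0,0,0],[0,0,0],[0,0,0]],"claw":[255,255,255,255]}' 40; python3 go.py .5225 .071 .082 77.5
python3 - <<'E'
from h import *
a=grab('side','s3')
A=cv2.resize(a['color'][175:245,180:250],None,fx=8,fy=8,interpolation=2)
cv2.imwrite('pics/s3c.png',cv2.convertScaleAbs(A,alpha=1.8,beta=20))
E
```

```text
t: 6.95
tool_pos: [0.5223, 0.0714, 0.0823]
tool_rot: [0.0, 0.78, 0.626, 0.001]
force: [-0.5, 1.0, -1.7]
width: 0.0207
t 6.95 pos [0.5223 0.0714 0.0823] w 0.0207 F [-0.5  1.  -1.7] q [ 0.23  0.48 -0.52  1.96  0.33  0.79 -0.7 ]
dp [-0.0003  0.0002  0.0003] ang [ 0.0012 -0.0004  0.0003]
```

View pics/s3c.png

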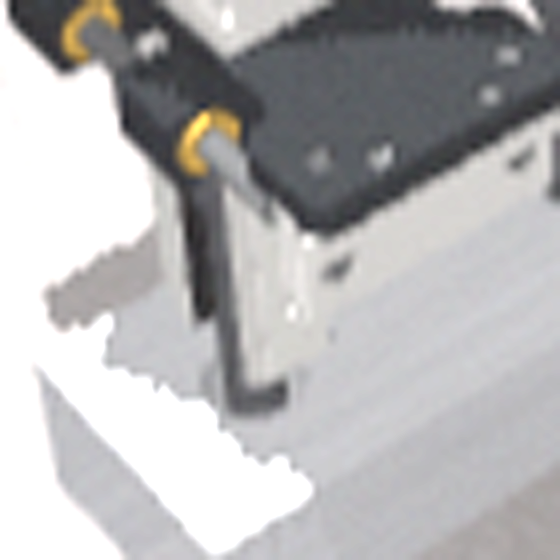

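```bash

python3 - <<'E'
from h import *
a=load('s3');P=cloud(a)
ex=np.array([.9764,-.2158]);ey=np.array([.2158,.9764]);c=np.array([.5225,.071])
np.set_printoptions(suppress=True,linewidth=200)
for v in (195,200,205,208,212,216,220,224):
    print(v,'| px: bx by z mm, grey')
    print('  '.join(f"{u}:{(P[v,u,:2]-c)@ex*1e3:.0f},{(P[v,u,:2]-c)@ey*1e3:.0f},{P[v,u,2]*1e3:.0f},g{a['color'][v,u].mean():.0f}" for u in range(198,222)))
E
```

```text
195 | px: bx by z mm, grey
198:25,8,114,g101  199:-23,33,168,g49  200:-28,33,172,g25  201:-32,34,176,g24  202:-33,32,175,g43  203:-34,31,175,g66  204:-34,29,174,g78  205:-33,26,171,g67  206:-39,28,177,g62  207:-43,28,181,g79  208:-44,27,180,g84  209:-45,25,180,g88  210:-46,24,181,g83  211:-65,34,201,g27  212:-69,34,206,g32  213:-71,33,206,g40  214:-72,32,206,g42  215:-73,31,206,g43  216:-73,30,206,g42  217:-75,29,207,g43  218:-76,27,206,g53  219:-77,26,206,g67  220:-77,24,205,g65  221:-79,24,207,g49
200 | px: bx by z mm, grey
198:110,-36,1,g137  199:23,9,102,g104  200:19,9,105,g101  201:16,9,107,g103  202:12,8,110,g59  203:14,5,107,g22  204:12,4,107,g33  205:-1,9,122,g40  206:-4,9,123,g43  207:-5,7,124,g50  208:-12,9,130,g96  209:-15,9,132,g101  210:-20,10,138,g89  211:-54,28,177,g76  212:-56,28,179,g76  213:-58,26,179,g55  214:-72,34,196,g72  215:-75,33,198,g33  216:-78,33,200,g25  217:-83,34,205,g28  218:-83,33,204,g37  219:-84,32,204,g40  220:-86,31,205,g41  221:-87,30,205,g37
205 | px: bx by z mm, grey
198:95,-26,3,g86  199:94,-28,3,g87  200:20,10,91,g103  201:16,10,93,g101  202:
[... 2046 characters left out ...]
,6,61,g44  210:-11,10,73,g76  211:-14,9,75,g102  212:-19,9,80,g103  213:-22,9,82,g110  214:-21,7,80,g107  215:-20,4,77,g106  216:-21,2,76,g102  217:-2,-12,48,g99  218:-4,-13,50,g102  219:-7,-14,52,g102  220:-8,-16,51,g102  221:-8,-18,50,g101
224 | px: bx by z mm, grey
198:11,25,53,g165  199:10,23,52,g141  200:10,21,50,g164  201:5,21,55,g137  202:6,19,52,g101  203:4,17,53,g99  204:4,16,52,g100  205:5,13,49,g90  206:13,6,36,g81  207:14,3,32,g88  208:3,7,46,g53  209:0,6,48,g42  210:-3,6,51,g47  211:-6,5,52,g45  212:-5,2,50,g44  213:-5,0,48,g42  214:-5,-2,46,g42  215:-5,-5,44,g44  216:4,-12,31,g94  217:-12,-5,51,g94  218:-15,-6,52,g101  219:-15,-8,51,g102  220:-17,-9,53,g102  221:-16,-12,49,g102
```

The depth readings put the far finger's inner face 11.5 mm from the pin axis, and the shank is only 8 mm. So the long flat fingers are closing on the 22 mm head, and from straight above they always will. Gripping the head squarely between the pads is the clean option. The pin still pivots there, so I'll rock it further at head height: about 17 mm at the head for about 11 mm at the origin.

```bash
python3 -m inch '{"dp":[[0,0,0],[0,0,-0.008],[0,0,-0.012],[0,0,-0.012],[0,0,-0.003],[0,0,0],[0,0,0],[0,0,0],[0,0,0],[0,0,0],[0,0,0],[0,0,0]],"angular":[[0,0,0],[0,0,0],[0,0,0],[0,0,0],[0,0,0],[0,0,0],[0,0,0],[0,0,0],[0,0,0],[0,0,0],[0,0,0],[0,0,0]],"claw":[160,160,160,160,160,255,255,255,255,255,255,255]}' 20; python3 go.py .5225 .071 .118 77.5
```

```text
t: 8.2
tool_pos: [0.5235, 0.0719, 0.1219]
tool_rot: [0.001, 0.78, 0.626, 0.002]
force: [-1.1, 1.1, 5.6]
width: 0.0217
t 8.2 pos [0.5235 0.0719 0.1219] w 0.0217 F [-1.1  1.1  5.6] q [ 0.26  0.42 -0.55  1.93  0.29  0.86 -0.66]
dp [-0.0011 -0.0008  0.0039] ang [ 0.004  -0.0014  0.0005]
```

```bash
python3 -m inch '{"dp":[[0.004,0,0.0005],[0.004,0,0],[0.004,0,0.0005],[0.003,0,0.0005],[0.002,0,0],[0,0,0]],"angular":[[0,0,0],[0,0,0],[0,0,0],[0,0,0],[0,0,0],[0,0,0]],"claw":[255,255,255,255,255,255]}'; python3 go.py .5225 .071 .118 77.5
python3 - <<'E'
from h import *
a=grab('side','s4')
A=cv2.resize(a['color'][165:245,170:270],None,fx=7,fy=7,interpolation=2)
cv2.imwrite('pics/s4c.png',cv2.convertScaleAbs(A,alpha=1.6,beta=20))
E
```

```text
t: 8.8
tool_pos: [0.5283, 0.0887, 0.1209]
tool_rot: [0.002, 0.78, 0.626, 0.002]
force: [-0.2, -1.9, 6.7]
width: 0.021
t 8.8 pos [0.5283 0.0887 0.1209] w 0.021 F [-0.2 -1.9  6.7] q [ 0.22  0.44 -0.55  1.92  0.3   0.87 -0.7 ]
dp [-0.0185 -0.0018  0.0029] ang [ 0.0051 -0.0005  0.0001]
```

View pics/s4c.png

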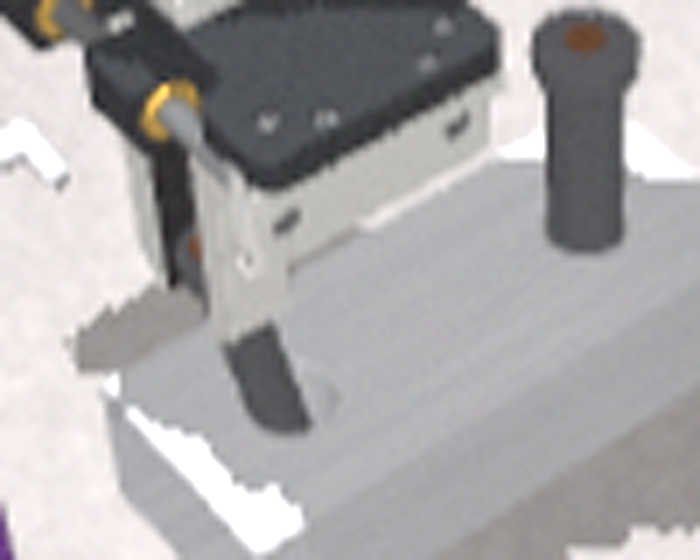

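The pin is gripped by its head and leans clearly left (shank from crop (245,345) to (280,420)), with its foot still in the bore. The head moved 18.5 mm, so the origin moved about 13 mm. Now to the right.

```bash
python3 -m inch '{"dp":[[-0.004,0,0],[-0.005,0,0],[-0.005,0,0],[-0.005,0,0],[-0.005,0,0],[-0.005,0,0],[-0.004,0,0.0005],[-0.002,0,0],[0,0,0]],"angular":[[0,0,0],[0,0,0],[0,0,0],[0,0,0],[0,0,0],[0,0,0],[0,0,0],[0,0,0],[0,0,0]],"claw":[255,255,255,255,255,255,255,255,255]}'; python3 go.py .5188 .0534 .12 77.5
```

```text
t: 9.75
tool_pos: [0.5212, 0.0545, 0.1207]
tool_rot: [0.001, 0.779, 0.626, 0.004]
force: [0.5, 1.4, 2.5]
width: 0.0207
t 9.75 pos [0.5212 0.0545 0.1207] w 0.0207 F [0.5 1.4 2.5] q [ 0.29  0.41 -0.55  1.95  0.28  0.85 -0.63]
dp [-0.0016 -0.0021  0.0007] ang [ 0.0066 -0.004   0.0014]
```

```bash
python3 -m inch '{"dp":[[-0.002,-0.001,0.0005],[0,0,0],[0,0,0]],"angular":[[0,0,0],[0,0,0],[0,0,0]],"claw":[255,255,255]}'; python3 go.py .5188 .0534 .12 77.5
python3 - <<'E'
from h import *
a=grab('side','s5')
A=cv2.resize(a['color'][165:245,170:270],None,fx=7,fy=7,interpolation=2)
cv2.imwrite('pics/s5c.png',cv2.convertScaleAbs(A,alpha=1.6,beta=20))
E
```

```text
t: 10.05
tool_pos: [0.52, 0.0528, 0.1203]
tool_rot: [0.001, 0.779, 0.627, 0.004]
force: [0.4, 1.4, 3.0]
width: 0.0213
t 10.05 pos [0.52   0.0528 0.1203] w 0.0213 F [0.4 1.4 3. ] q [ 0.3   0.41 -0.55  1.95  0.28  0.85 -0.62]
dp [ 0.0003 -0.0013  0.0002] ang [ 0.0072 -0.0044  0.0016]
```

View pics/s5c.png

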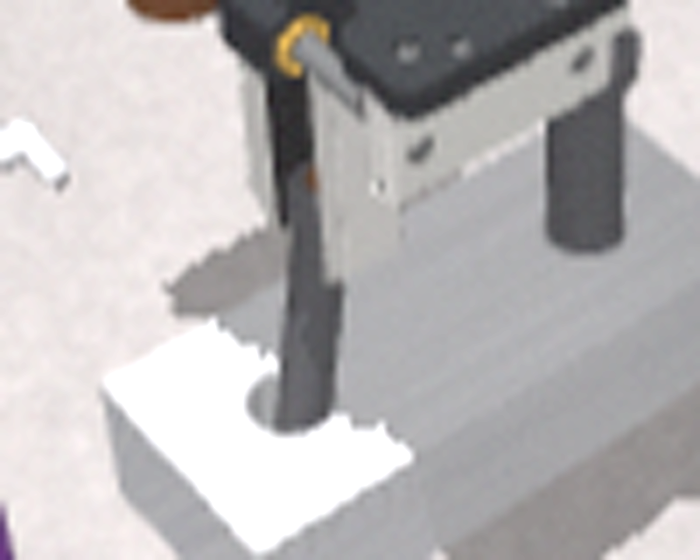

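The pin now leans right (shank from crop (290,240) to (305,425)) against the right of the bore. The sound pin is untouched. I'll centre it, grip harder and lift.

```bash
python3 -m inch '{"dp":[[0.006,0,0],[0.007,0,0],[0.005,0.001,0],[0,0,0],[0,0,-0.008],[0,0,-0.015],[0,0,-0.018],[0,0,-0.02],[0,0,-0.02],[0,0,-0.02],[0,0,-0.01],[0,0,0]],"angular":[[0,0,0],[0,0,0],[0,0,0],[0.006,-0.004,0],[0,0,0],[0,0,0],[0,0,0],[0,0,0],[0,0,0],[0,0,0],[0,0,0],[0,0,0]],"claw":[255,255,255,255,255,255,255,255,255,255,255,255]}' 30; python3 go.py .5225 .071 .29 77.5
python3 - <<'E'
from h import *
a=grab('side','s6')
A=cv2.resize(a['color'][90:250,150:310],None,fx=3.7,fy=3.7,interpolation=2)
cv2.imwrite('pics/s6c.png',cv2.convertScaleAbs(A,alpha=1.6,beta=20))
E
```

```text
t: 11.3
tool_pos: [0.5222, 0.0684, 0.2357]
tool_rot: [-0.001, 0.78, 0.626, -0.004]
force: [-0.0, -0.8, -2.6]
width: 0.0207
t 11.3 pos [0.5222 0.0684 0.2357] w 0.0207 F [-0.  -0.8 -2.6] q [ 0.32  0.28 -0.6   1.82  0.18  1.1  -0.57]
dp [ 0.0024 -0.0006 -0.0543] ang [-0.0064  0.0049  0.0002]
```

View pics/s6c.png

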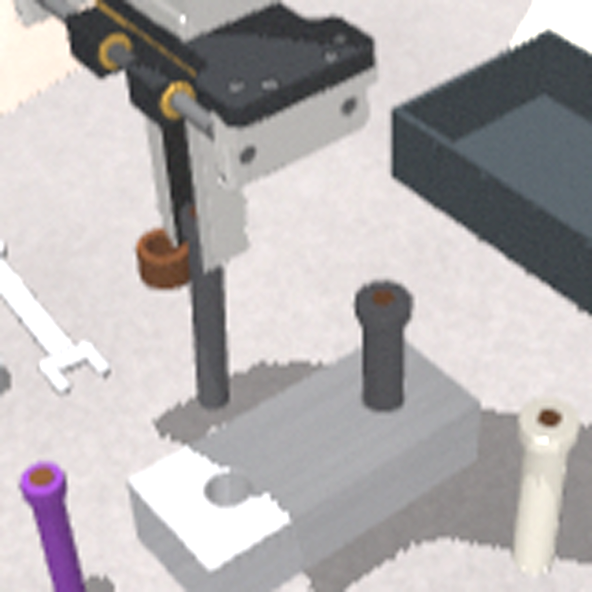

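The pin is out and hanging vertically. The bore at crop (228,488) is empty and the sound pin is standing. Next I'll lift more and carry it to the bin on the right.

```bash
python3 -m inch '{"dp":[[0,0,-0.02],[0,0,-0.025],[-0.01,0.004,-0.01],[-0.02,0.008,0],[-0.03,0.012,0],[-0.035,0.013,0],[-0.04,0.014,0],[-0.04,0.014,0],[-0.04,0.014,0],[-0.04,0.014,0],[-0.035,0.013,0],[-0.02,0.008,0]],"angular":[[0,0,0],[0,0,0],[0,0,0],[0,0,0],[0,0,0],[0,0,0],[0,0,0],[0,0,0],[0,0,0],[0,0,0],[0,0,0],[0,0,0]],"claw":[255,255,255,255,255,255,255,255,255,255,255,255]}' 30; python3 go.py .574 -.320 .26 -11.25
```

```text
t: 12.55
tool_pos: [0.5617, -0.2773, 0.2764]
tool_rot: [-0.007, 0.779, 0.627, -0.011]
force: [-0.1, 0.3, -2.7]
width: 0.0209
t 12.55 pos [ 0.5617 -0.2773  0.2764] w 0.0209 F [-0.1  0.3 -2.7] q [ 0.71  0.42 -0.42  1.52  0.19  1.27  0.05]
dp [-0.0389  0.0215  0.0162] ang [-0.0133  0.0267  1.5516]
```

Now finish the shift and turn the jaws, so that the pin's pivot plane lies along the bin's long side.

```bash
python3 -m inch '{"dp":[[-0.02,0.01,0.01],[-0.015,0.008,0],[0,0,0],[0,0,0],[0,0,0],[0,0,0],[0,0,0],[0,0,0],[0,0,0],[0,0,0],[0,0,0],[0,0,0]],"angular":[[-0.01,0.02,0.05],[0,0,0.1],[0,0,0.14],[0,0,0.14],[0,0,0.14],[0,0,0.14],[0,0,0.14],[0,0,0.14],[0,0,0.14],[0,0,0.14],[0,0,0.14],[0,0,0.1]],"claw":[255,255,255,255,255,255,255,255,255,255,255,255]}' 30; python3 go.py .574 -.320 .13 -11.25
```

```text
t: 13.75
tool_pos: [0.5577, -0.3335, 0.2418]
tool_rot: [-0.008, 0.993, -0.114, -0.02]
force: [-0.8, -0.1, -2.2]
width: 0.0213
t 13.75 pos [ 0.5577 -0.3335  0.2418] w 0.0213 F [-0.8 -0.1 -2.2] q [ 0.55  0.47 -0.09  1.48  0.04  1.23 -1.34]
dp [ 0.0175 -0.0157  0.1113] ang [-0.0113  0.0423 -0.033 ]
```

```bash
python3 -m inch '{"dp":[[0.01,-0.008,0.01],[0.008,-0.008,0.015],[0,0,0.02],[0,0,0.02],[0,0,0.015],[0,0,0.01],[0,0,0],[0,0,0]],"angular":[[-0.01,0.04,-0.03],[0,0,0],[0,0,0],[0,0,0],[0,0,0],[0,0,0],[0,0,0],[0,0,0]],"claw":[255,255,255,255,255,255,255,255]}' 30; python3 go.py .574 -.320 .116 -11.25
python3 - <<'E'
from h import *
a=grab('side','s7')
A=cv2.resize(a['color'][60:200,230:390],None,fx=4,fy=4,interpolation=2)
cv2.imwrite('pics/s7c.png',cv2.convertScaleAbs(A,alpha=1.6,beta=20))
E
```

```text
t: 14.55
tool_pos: [0.5742, -0.3232, 0.1373]
tool_rot: [-0.002, 0.995, -0.103, -0.008]
force: [0.0, -0.8, -2.0]
width: 0.0212
t 14.55 pos [ 0.5742 -0.3232  0.1373] w 0.0212 F [ 0.  -0.8 -2. ] q [ 0.53  0.57 -0.09  1.58  0.06  1.01 -1.36]
dp [-0.0005 -0.0031  0.0214] ang [-0.0015  0.0166 -0.0099]
```

View pics/s7c.png

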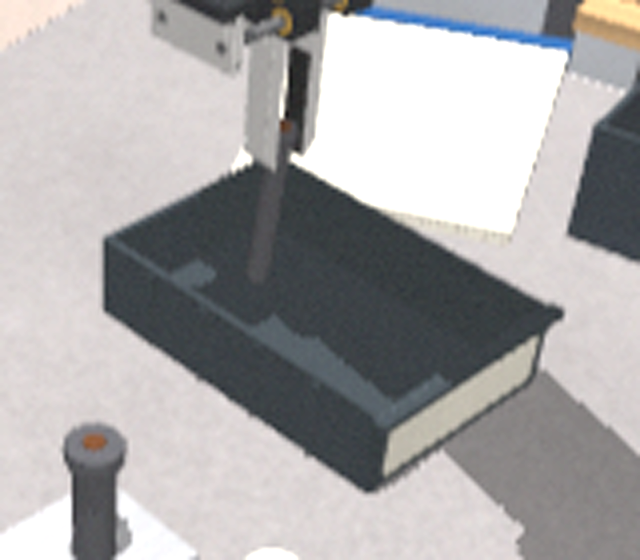

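The pin is inside the bin's far half, already leaning with its foot away from the robot. I'll lower it while moving towards the robot, so it pivots over towards lying along the bin.

```bash
python3 -m inch '{"dp":[[0,-0.003,0.012],[-0.005,0,0.008],[-0.012,0,0.004],[-0.012,0,0.004],[-0.012,0,0.005],[0,0,0]],"angular":[[0,0.016,-0.01],[0,0,0],[0,0,0],[0,0,0],[0,0,0],[0,0,0]],"claw":[255,255,255,255,255,255]}' 15; python3 go.py .48 -.301 .075 -11.25
```

```text
t: 15.2
tool_pos: [0.5364, -0.3148, 0.111]
tool_rot: [0.002, 0.995, -0.099, 0.005]
force: [0.4, 0.4, -2.4]
width: 0.0218
t 15.2 pos [ 0.5364 -0.3148  0.111 ] w 0.0218 F [ 0.4  0.4 -2.4] q [ 0.55  0.53 -0.1   1.72  0.06  0.88 -1.34]
dp [-0.0584 -0.0025  0.0354] ang [ 0.0027 -0.0111 -0.0015]
```

```bash
python3 -m inch '{"dp":[[0,0,0.003],[0,0,0.003],[0,0,0]],"angular":[[0,-0.01,0],[0,0,0],[0,0,0]],"claw":[255,255,255]}' 15; python3 go.py .48 -.301 .075 -11.25
python3 - <<'E'
from h import *
a=grab('side','s8')
A=cv2.resize(a['color'][60:200,230:390],None,fx=4,fy=4,interpolation=2)
cv2.imwrite('pics/s8c.png',cv2.convertScaleAbs(A,alpha=2.2,beta=20))
E
```

```text
t: 15.5
tool_pos: [0.539, -0.3171, 0.1102]
tool_rot: [0.003, 0.995, -0.099, 0.003]
force: [0.5, 1.4, -1.8]
width: 0.0212
t 15.5 pos [ 0.539  -0.3171  0.1102] w 0.0212 F [ 0.5  1.4 -1.8] q [ 0.55  0.54 -0.09  1.71  0.07  0.89 -1.34]
dp [-0.0612 -0.0043  0.0348] ang [ 0.0058 -0.0066 -0.0028]
```

View pics/s8c.png

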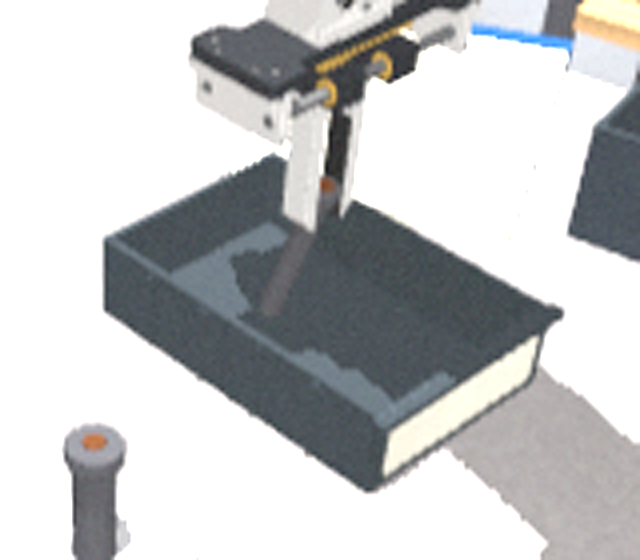

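The pin leans more, with its foot at crop (270,310) on or near the bin floor and its head towards the robot. Continuing down (11 pictures viewed so far).

```bash
python3 -m inch '{"dp":[[-0.009,0,0.006],[-0.009,0,0.007],[-0.009,0,0.007],[-0.009,0,0.007],[-0.008,0,0.007],[-0.006,0,0.006],[0,0,0],[0,0,0]],"angular":[[0,0,0],[0,0,0],[0,0,0],[0,0,0],[0,0,0],[0,0,0],[0,0,0],[0,0,0]],"claw":[255,255,255,255,255,255,255,255]}' 15; python3 go.py .48 -.301 .075 -11.25
```

```text
t: 16.35
tool_pos: [0.4899, -0.3095, 0.0728]
tool_rot: [0.005, 0.995, -0.1, 0.004]
force: [-1.8, 1.0, 1.7]
width: 0.0208
t 16.35 pos [ 0.4899 -0.3095  0.0728] w 0.0208 F [-1.8  1.   1.7] q [ 0.58  0.52 -0.09  1.85  0.07  0.77 -1.32]
dp [-0.0113 -0.0064 -0.0024] ang [ 0.009  -0.0088 -0.0038]
```

```bash
python3 -m inch '{"dp":[[-0.005,-0.003,0.007],[-0.005,-0.002,0.007],[-0.003,0,0.005],[0,0,0],[0,0,0],[0,0,0],[0,0,0],[0,0,0],[0,0,0],[0,0,0]],"angular":[[0,0,0],[0,0,0],[0,0,0],[0,0,0],[0,0,0],[0,0,0],[0,0,0],[0,0,0],[0,0,0],[0,0,0]],"claw":[255,255,255,255,130,130,130,130,130,130]}' 15; python3 go.py .48 -.301 .075 -11.25
```

```text
t: 17.35
tool_pos: [0.4795, -0.3018, 0.0527]
tool_rot: [0.005, 0.995, -0.099, 0.005]
force: [0.8, 0.0, -0.7]
width: 0.046
t 17.35 pos [ 0.4795 -0.3018  0.0527] w 0.046 F [ 0.8  0.  -0.7] q [ 0.58  0.53 -0.09  1.89  0.08  0.71 -1.33]
dp [ 0.0006 -0.0007 -0.0223] ang [ 0.0094 -0.0117 -0.003 ]
```

Released. Retreating straight up, then checking.

```bash
python3 -m inch '{"dp":[[0,0,-0.01],[0,0,-0.02],[0,0,-0.03],[0,0,-0.03],[0,0,-0.03],[0,0,-0.03],[0,0,-0.03],[0,0,-0.02],[-0.02,-0.01,0],[-0.03,-0.01,0],[-0.03,-0.01,0],[0,0,0]],"angular":[[0,0,0],[0,0,0],[0,0,0],[0,0,0],[0,0,0],[0,0,0],[0,0,0],[0,0,0],[0,0,0],[0,0,0],[0,0,0],[0,0,0]],"claw":[130,130,130,130,130,130,100,100,100,100,100,100]}' 15; python3 go.py .48 -.301 .075 -11.25
python3 - <<'E'
from h import *
a=grab('side','s9');t=grab('top','t9')
A=cv2.resize(a['color'][40:260,130:400],None,fx=2.2,fy=2.2,interpolation=2)
B=cv2.resize(t['color'][100:260,175:465],(594,328),interpolation=2)
V=np.vstack([A[:,:594],B]); V=cv2.resize(V,None,fx=600/V.shape[0],fy=600/V.shape[0])
cv2.imwrite('pics/s9c.png',cv2.convertScaleAbs(V,alpha=2,beta=20)); print(V.shape)
for d in(a,t):
    C=cloud(d); m=(C[...,2]>.095)&(C[...,2]<.14)&(C[...,0]>.3)&(C[...,0]<.65)&(C[...,1]>-.06)&(C[...,1]<.25)
    k,l,s,c=cv2.connectedComponentsWithStats(m.astype(np.uint8))
    for i in range(1,k):
        if s[i,4]>8: p=C[l==i]; h=p[p[:,2]>p[:,2].max()-.006]; print(c[i].round(),h.mean(0).round(4))
E
```

```text
t: 18.55
tool_pos: [0.402, -0.2519, 0.2683]
tool_rot: [0.006, 0.995, -0.099, 0.008]
force: [1.3, -0.6, -0.1]
width: 0.0573
t 18.55 pos [ 0.402  -0.2519  0.2683] w 0.0573 F [ 1.3 -0.6 -0.1] q [ 0.6   0.09 -0.11  1.93  0.02  1.1  -1.29]
dp [0.0829 0.0306 0.1951] ang [ 0.0109 -0.017  -0.0025]
(600, 439, 3)
[253. 174.] [ 0.4984 -0.035   0.1269]
[298. 205.] [ 0.383  -0.0241  0.117 ]
[162. 221.] [0.5575 0.1611 0.1167]
[185. 153.] [0.5577 0.1601 0.1149]
[280. 181.] [ 0.4982 -0.0363  0.1245]
[274. 239.] [ 0.3824 -0.0246  0.1145]
```

View pics/s9c.png

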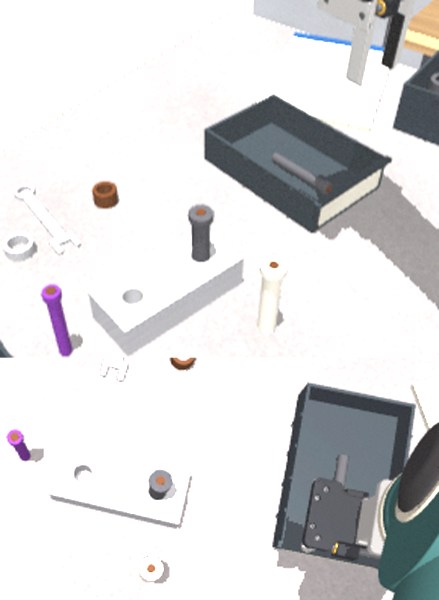

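The pin lies flat in the empty bin (crop (300,172)), and its old bore is empty. The sound, purple and white pins are where they were, within 1 mm. The gripper is clear. Handing in.

```bash
python3 -m inch '{"dp":[[0,0,0],[0,0,0]],"angular":[[0,0,0],[0,0,0]],"claw":[100,100]}'; python3 -c "
from rig import bot
print(bot.sign_off(), bot.get_obs()['t'])"
```

```text
t: 18.85
tool_pos: [0.4051, -0.2536, 0.2689]
tool_rot: [0.006, 0.995, -0.099, 0.009]
force: [0.1, -0.6, 0.1]
width: 0.057
the job is handed in; nothing more can be done
the job is handed in; nothing more can be done
```

I rocked the worn pin left and then right in its bore, lifted it out and laid it in the empty bin. I handed the job in at about 19 s of the 48 s allowed.

- **Swing:** The head moved about 18 mm each way with the foot still in the bore. I work that out to about 12–13 mm at the pin's origin, but did not measure it directly. The side views showed it leaning clearly both ways.
- **Last checks:** The last pictures show the pin lying flat in the bin and its old bore empty. The sound, purple and white pins are within about 1 mm of where they started. The gripper is clear of everything, and the wrist forces I read stayed below 10 N.
- **Departure from the brief:** I held the pin by its head, not at the suggested point 24 mm below it. There the fingers shut at 21 mm instead of 16, because their long flat faces met the 22 mm head first.

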